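# Let the balm tin down through the dispenser gate

### The arm

A 7-joint arm with a two-finger parallel gripper is mounted at the origin on a cart in front of the work surface, level with it; the furniture and walls round the work are solid. World frame = base frame: x ahead of the robot, y to its left, z up, the work surface at z = 0. Lengths are in m, angles in rad, forces in N, time in s.
With the tool pointing down it reaches from about 0.425 to 0.925 m from the base axis. Payload 6.8 kg.
Tool frame: the origin (TCP) lies on the front face of the gripper's body, between the roots of the fingers; the fingertips stand 73 mm ahead of it and the grasp point (between the pads) lies 54 mm ahead of it (bot.finger_overhang is the z of the fingertips in the tool frame, in m); z points along the fingers, y is the line along which they close (so a half turn about z gives the same grasp; the last joint's range is limited). The gripper opens to 85 mm and grips with 20 to 120 N. Pads are 22 mm wide; open, the fingers measure 114 mm over their backs; the gripper's body (76 mm by 85 mm) begins 54 mm behind the grasp point. The pads swing forward as they close: fully open they stand 13 mm farther back than shut.
Start: joints at [1.017, 0.477, 0.022, 1.555, -0.011, 1.109, -0.083], TCP at [0.291, -0.609, 0.304] pointing down, gripper open.
Joint ranges: [-2.96, 2.96], [-0.34, 2.1], [-1.41, 1.46], [0.24, 2.44], [-1.37, 4.51], [0.17, 1.92], [-2.96, 2.96]. Speed limits (rad/s): [2.39, 2.39, 3.14, 3.14, 3.14, 3.14, 3.14].

### API

Orientations are given as a unit quaternion [w, x, y, z].
In Python, from station import bot gives the robot as it stands.
- The arm moves only by the tool servo_tool, never from a script. Its argument "motion" is one flat list of numbers, 7 for each row, row after row: the shift along the tool's x, y, z as a fraction of full scale, then the turn, a rotation vector about the tool's x, y, z as a fraction of full scale, then the closure, from 0 (fully open) to 1 (shut). In form: [tx, ty, tz, ax, ay, az, gripper, tx, ty, tz, ax, ay, az, gripper, ...]. A call has 1 to 5 rows; each row shifts and turns the commanded pose from where the row before left it, along the tool's axes as they then stand; what a row does not reach is not made up. Full scale, the value 1, is 0.02 m for a shift and 0.15 rad for a turn. A row lasts 1/8 s, in which the tool goes at most 62.5 mm and 10.7 degrees, less where a joint would pass 70% of its speed; a pose out of reach is approached as far as the arm can. A call with a number of a shift or a turn outside -1 to 1 is refused whole. A call with a gripper value outside its range is refused whole. The fingers move at their own pace and stop on an object; "grip_force" is the grip in N (left out, the last holds). Time passes only in rows, so rows that do not move let the fingers close. It gives the time, the measured TCP pose, the force, the opening and the grip force at its end, in the units of the state.
- bot.get_obs(): the state, without advancing time (a new reading comes with each control period).
- bot.read_camera(name): name is "side" or "top" or "wrist"; returns the picture (480x640x3 uint8, red, green, blue); there is no depth.
- bot.get_calibration(name): a dict with "mtx" (3x3 intrinsics, pixels), "rvec" (rotation vector, rad) and "tvec" (3), from world to camera coordinates, as OpenCV has them. Camera axes: x right, y down, z forward; pixel columns grow to the right and rows downward; lengths in m; the calibration is good to about 2 mm. The wrist camera is an equidistant fisheye: a pixel r from the principal point sees the ray r / f radians off the axis. A picture is of the moment at which its call begins: read the wrist's pose just before it. get_calibration takes no time and is no camera call; for the wrist camera it gives the pose at the moment of the call.
- bot.hand_in(): hands the job in; it is judged then, once.
Trained networks look in the newest picture that a camera, given by its name, has taken for a name from the list of things; names that differ only in an ending like _2 or _b are one class to them, and where a whole thing is asked for, a point or a joint stands for the part that bears it (a point fixed in the world has none). Each returns a list of dicts, best first, with "p" (0 to 1); they miss things now and then, are a little off and sometimes report something else, mostly with a low value. They report only what shows in the picture. A call takes as long as a camera call. They do not tell look-alikes from the thing itself.
- bot.boxes_of(camera, name): "uv" ([column, row] in pixels, amid what is visible of it).
The state is a dict: "t": time; "q": joint angles; "joint_vel": joint speeds; "joint_torque": joint torques, N m; "eef_pos": TCP position; "tool_rot": TCP orientation; "contact_force": force on the tool from outside, world axes, zero at the start; "torque": the same for the moment, N m; "gripper_width": opening from 0.0 (shut) to 1.0 (fully open); "grasp_force": force on a finger pad.
Only numpy, scipy, OpenCV 4.12 (cv2) and the standard library are available. Lean on these libraries where they do the work, as an engineer would, in place of code of your own. Each camera call takes 0.05 s, during which the arm holds its last target. There are 200 camera calls.

### The job

Two equal counter dispensers stand on the table, one loaded with a round balm tin, the other with a soap bar. With the fingertips, press down the paddle of the dispenser that holds the round tin and keep it down until the tin has slid past the raised gate and lies in the tray at its foot, then let the paddle up so that the gate shuts again. Work the paddle only: do not touch the tin, the gates or the soap bar, leave the soap's dispenser shut, and leave the other things on the table where they are.

Things in the scene. Friction and masses are not known exactly. Their poses are not given: they have to be found in the camera images.
- balm_stand: Dispenser with the balm tin: fixed plywood stand, base 270 x 112 mm. Origin: underside, below the lane's middle; x up the chute, y to the lever's side, z up. Lane 62 mm wide, open above: tray x -115 to -20 mm, floor falling 6 degrees forward from z 36 to 26, walls to z 62; then a slippery chute rising at 24 degrees to x +133 mm (stand's top z 135). May stand left or right, turned up to 20 degrees.
- soap_stand: Dispenser with the soap bar; same sizes and frame as balm_stand. Leave it shut.
- balm_lever (a joint): rocking lever of the balm tin's dispenser, pivot at x -30, y +47, z 72 mm of its stand: 0 rad at rest (gate shut), grows as the paddle is pressed, stop at 0.5 rad (gate 35 mm clear of the chute floor); a load passes from about 0.3 rad. A spring brings it back to 0 when let go. The paddle takes about 1 to 3 N to press, more against the stop.
- soap_lever (a joint): rocking lever of the soap's dispenser, pivot at x -30, y +47, z 72 mm of its stand: 0 rad at rest (gate shut), grows as the paddle is pressed, stop at 0.5 rad (gate 35 mm clear of the chute floor); a load passes from about 0.3 rad. A spring brings it back to 0 when let go. The paddle takes about 1 to 3 N to press, more against the stop.
- balm_paddle: flat wooden paddle 40 x 36 x 7 mm on the tray-side end of the balm tin's lever, beside the tray; origin: centre of its top face, z up out of it, x towards the gate. At rest level at x -118, y +60, z +84 mm of balm_stand; fully pressed its centre is 43 mm lower and 5 mm nearer the pivot, leaning 0.5 rad. The part to press.
- soap_paddle: flat wooden paddle 40 x 36 x 7 mm on the tray-side end of the soap's lever, beside the tray; origin: centre of its top face, z up out of it, x towards the gate. At rest level at x -118, y +60, z +84 mm of soap_stand; fully pressed its centre is 43 mm lower and 5 mm nearer the pivot, leaning 0.5 rad. Leave it alone.
- balm_gate: steel gate 56 mm wide, 36 mm high, 4 mm thick across the balm tin's chute at x +38 mm of its stand, on the other end of the lever; origin at its lower edge, 47 mm to the lever's side of the lane's middle.
- soap_gate: steel gate 56 mm wide, 36 mm high, 4 mm thick across the soap's chute at x +38 mm of its stand, on the other end of the lever; origin at its lower edge, 47 mm to the lever's side of the lane's middle.
- balm_tin: round screw-top tin, 54 mm across, 21 mm high, about 50 g, lying flat on the chute behind the shut gate; origin at the centre of its underside, z out of its lid. Once the gate is up it slides down within about a second, to lie against the tray's front wall.
- soap_bar: soap bar in a paper band, 78 x 53 x 25 mm, lying lengthwise in the other chute behind its gate; origin at the centre of its underside. Stays there.
- spare_tin: another balm tin, 54 mm across, 21 mm high, standing on the table to the right of the dispensers; origin at the centre of its underside. Bystander.
- spare_soap: another soap bar, 53 x 78 x 25 mm, on the table to the left of the dispensers; origin at the centre of its underside. Bystander.
Things that resemble listed ones, but are neither listed nor needed, are in the scene too. What is shaped like the balm_tin but red or turquoise is not meant.

How it is judged:
By the outcome, as a careful person would: the job done as asked, in the order asked, and still so for the second after the job is handed in, with the robot touching nothing.
It also fails if it takes over 38 s, if anything falls off the work surface, if the arm or the gripper's body presses on something with over 40 N, if the wrist force passes 120 N, or if a joint passes its speed limit or range.

## Working session

There is one attempt and no reset: what is moved stays moved. The work goes in short steps, Python scripts to look and compute and a tool call to move; the robot and the scene stay as the last step left them, time stands still between calls to the robot, and variables do not carry over. Pictures are saved under pics/ and viewed, at most 10 in all, crops included, and the job is handed in when it is done.

Besides the shell and the picture viewer there is one more tool, called after "Call:" by a JSON object that holds its "fn" and its "kwargs". servo_tool: Moves the arm, as the interface text tells. Shift numbers are shares of 0.02 m and turn numbers shares of 0.15 rad, none past 1 either way. Its arguments: {"type":"object","properties":{"motion":{"type":"array","items":{"type":"number","minimum":-1,"maximum":1}},"grip_force":{"type":"number"}},"required":["motion"]}

```bash
mkdir -p pics; ls
python3 - <<'E'
from station import bot
import cv2
for c in("top","side"):
    cv2.imwrite(f"pics/{c}1.png",bot.read_camera(c)[:,:,::-1])
    for n in("balm_tin","soap_bar","balm_paddle","balm_gate","balm_stand","spare_tin"):
        print(c,n,[([round(x) for x in d["uv"]],round(d["p"],2)) for d in bot.boxes_of(c,n)])
o=bot.get_obs();print(o["t"],o["eef_pos"],o["tool_rot"])
E
```

```text
pics
top balm_tin [([321, 265], 0.93), ([336, 212], 0.76), ([412, 200], 0.57)]
top soap_bar [([178, 273], 0.72), ([406, 213], 0.69), ([237, 211], 0.57)]
top balm_paddle [([368, 274], 0.73), ([409, 202], 0.58)]
top balm_gate [([402, 212], 0.51)]
top balm_stand [([397, 233], 0.62)]
top spare_tin [([489, 268], 0.84)]
side balm_tin [([359, 262], 0.74), ([294, 252], 0.71), ([339, 256], 0.45)]
side soap_bar [([340, 190], 0.7)]
side balm_paddle [([273, 248], 0.53)]
side balm_gate []
side balm_stand [([333, 287], 0.96)]
side spare_tin [([274, 369], 0.58)]
0.7 [ 0.29105789 -0.60903169  0.30391852] [1.69430091e-05 9.75263054e-01 2.21047450e-01 8.06149803e-07]
```

View pics/top1.png

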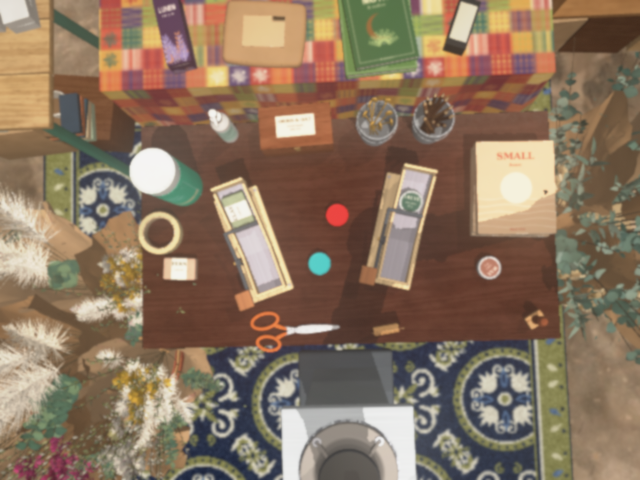

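View pics/side1.png

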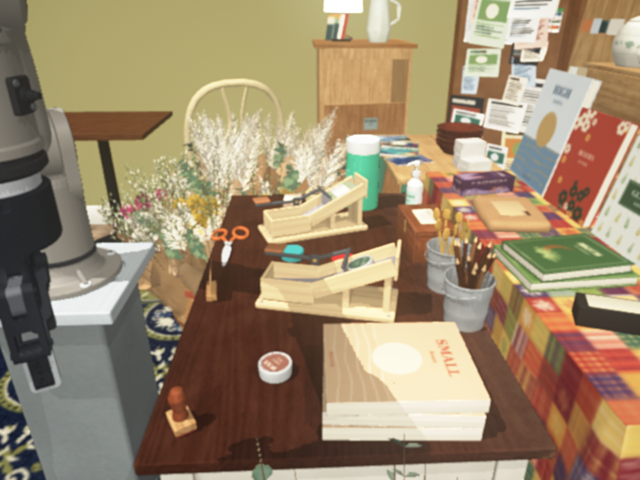

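The top view shows two dispensers. The left one, at (250,240), holds a cream soap. The right one, at (402,228), holds a round green-lidded tin at (411,201), with its paddle near (369,275). Tin-like candidates are the red (337,215) and turquoise (319,264) ones, both excluded by colour and lying on the table, the spare at (489,268), also on the table, and the one in the right chute at (411,201). The chute one fits. I'll confirm it in a crop.

```bash
cat > h.py <<'E'
from station import bot
import cv2, numpy as np
def cal(c):
    k=bot.get_calibration(c); return np.array(k["mtx"],float),np.array(k["rvec"],float),np.array(k["tvec"],float)
def at_z(c,uv,z):
    K,r,t=cal(c);R=cv2.Rodrigues(r)[0];C=-R.T@t.ravel()
    d=R.T@np.linalg.inv(K)@np.array([*uv,1.]);return C+d*(z-C[2])/d[2]
def proj(c,P):
    return cv2.projectPoints(np.array(P,float),*cal(c),None)[0][:,0]
def stand(p,P):
    c,s=np.cos(p[2]),np.sin(p[2]);P=np.array(P,float)
    return np.c_[p[0]+c*P[:,0]-s*P[:,1],p[1]+s*P[:,0]+c*P[:,1],P[:,2]]
E
python3 - <<'E'
from h import *
im=bot.read_camera("top")[:,:,::-1]
cv2.imwrite("pics/crop.png",cv2.resize(im[155:300,340:450],None,fx=4,fy=4,interpolation=cv2.INTER_CUBIC))
a=at_z("top",(369,275),.084);b=at_z("top",(411,201),.1)
print(a,b,proj("top",[a,a+[0,.1,0]]))
E
```

```text
Traceback (most recent call last):
  File "h.py", line 9, in proj
    return cv2.projectPoints(np.array(P,float),*cal(c),None)[0][:,0]
           ~~~~~~~~~~~~~~~~~^^^^^^^^^^^^^^^^^^^^^^^^^^^^^^^^
cv2.error: OpenCV(4.12.0) /io/opencv/modules/calib3d/src/calibration_base.cpp:591: error: (-5:Bad argument) Intrinsic parameters must be 3x3 floating-point matrix in function 'projectPoints'
```

View pics/crop.png

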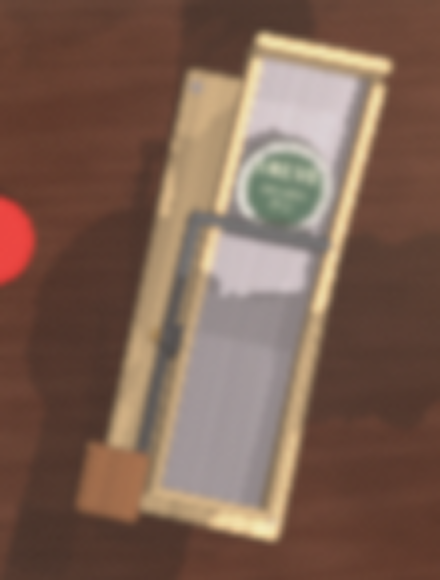

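The crop confirms it: a round tin with a green lid (neither red nor turquoise) behind the right gate at (411,201). The paddle centre is at (368,275).

Run:
```python
import re
s=open('h.py').read().replace('np.array(P,float),*cal(c),None)','np.array(P,float),*cal(c)[1:],cal(c)[0],None)')
open('h.py','w').write(s)
from h import *
from scipy.optimize import least_squares
px=lambda q:np.array(q)/4+[339.6,154.6]
P=[[-98,78,84],[-98,42,84],[-138,42,84],[-138,78,84],[62,0,95]]
uv=px([(92,442),(152,455),(137,522),(77,510),(285,187)])
f=lambda p:(proj("top",stand(p,np.array(P)/1000))-uv).ravel()
r=least_squares(f,[.6,-.1,-.2]);print(r.x,f(r.x).round(1))
pad=stand(r.x,[[-.118,.06,.084],[-.113,.06,.041],[-.03,.047,.072],[-.115,-.035,.062]]);print(pad.round(4))
print(at_z("top",uv[:4].mean(0),.084), proj("side",pad).round(1))
print(proj("top",[pad[0],pad[0]+[0,.1,0]]))
R=cv2.Rodrigues(np.array([0.,0,0]))[0]
from scipy.spatial.transform import Rotation as Ro
q=bot.get_obs()["tool_rot"];print(Ro.from_quat([*q[1:],q[0]]).as_matrix().round(3),r.x[2])
```

```text
[ 0.56898932 -0.14640366 -0.23368952] [-0.3 -0.4  0.3 -0.5  0.5  0.1 -0.  -0.1 -0.4  0.9]
[[ 0.4681 -0.0607  0.084 ]
 [ 0.473  -0.0619  0.041 ]
 [ 0.5507 -0.0937  0.072 ]
 [ 0.449  -0.1538  0.062 ]]
[ 0.46756248 -0.06045274  0.084     ] [[275.9 246.4]
 [279.  265. ]
 [316.4 258. ]
 [264.3 278.2]]
[[368.33006146 274.92610809]
 [324.3554577  276.23151667]]
[[ 0.902  0.431  0.   ]
 [ 0.431 -0.902 -0.   ]
 [ 0.     0.    -1.   ]] -0.23368952351659267
```

Call:
{"fn": "servo_tool", "kwargs": {"motion": [0,0,0,0,0,0.906,1,0,0,0,0,0,0.906,1,0,0,0,0,0,0.906,1,0,0,0,0,0,0.906,1,0,0,0,0,0,0.906,1]}}

```text
t: 1.38
eef_pos: [0.2911, -0.609, 0.3039]
tool_rot: [0.0, 0.993, -0.119, 0.0]
contact_force: [-0.6, -0.7, -0.5]
gripper_width: -0.0
grasp_force: 0.0
```

Call:
{"fn": "servo_tool", "kwargs": {"motion": [0.08,-1,0,0,0,0,1,0.08,-1,0,0,0,0,1,0.08,-1,0,0,0,0,1,0.08,-1,0,0,0,0,1,0.08,-1,0,0,0,0,1]}}

```text
t: 2.0
eef_pos: [0.3225, -0.5121, 0.3041]
tool_rot: [0.0, 0.993, -0.116, 0.0]
contact_force: [-0.6, 0.5, 0.3]
gripper_width: 0.002
grasp_force: 0.0
```

Call:
{"fn": "servo_tool", "kwargs": {"motion": [0.08,-1,0,0,0,0,1,0.08,-1,0,0,0,0,1,0.08,-1,0,0,0,0,1,0.08,-1,0,0,0,0,1,0.08,-1,0,0,0,0,1]}}

```text
t: 2.62
eef_pos: [0.3534, -0.4169, 0.3039]
tool_rot: [0.0, 0.993, -0.117, 0.0]
contact_force: [0.6, -0.2, -0.0]
gripper_width: 0.001
grasp_force: 0.0
```

Call:
{"fn": "servo_tool", "kwargs": {"motion": [0.08,-1,0,0,0,0,1,0.08,-1,0,0,0,0,1,0.08,-1,0,0,0,0,1,0.08,-1,0,0,0,0,1,0.08,-1,0,0,0,0,1]}}

```text
t: 3.25
eef_pos: [0.3841, -0.3215, 0.3039]
tool_rot: [0.0, 0.993, -0.117, 0.0]
contact_force: [-1.0, -0.0, -0.6]
gripper_width: 0.002
grasp_force: 0.0
```

Call:
{"fn": "servo_tool", "kwargs": {"motion": [0.08,-1,0,0,0,0,1,0.08,-1,0,0,0,0,1,0.08,-1,0,0,0,0,1,0.08,-1,0,0,0,0,1,0.08,-1,0,0,0,0,1]}}

```text
t: 3.88
eef_pos: [0.415, -0.2261, 0.3039]
tool_rot: [0.0, 0.993, -0.117, 0.0]
contact_force: [0.7, 0.0, 0.7]
gripper_width: 0.0
grasp_force: 0.0
```

Call:
{"fn": "servo_tool", "kwargs": {"motion": [0.08,-1,0,0,0,0,1,0.08,-1,0,0,0,0,1,0.08,-1,0,0,0,0,1,0.08,-1,0,0,0,0,1,0.08,-1,0,0,0,0,1]}}

```text
t: 4.5
eef_pos: [0.4458, -0.1307, 0.304]
tool_rot: [0.0, 0.993, -0.117, 0.0]
contact_force: [0.3, -0.7, -0.6]
gripper_width: -0.004
grasp_force: 0.0
```

Call:
{"fn": "servo_tool", "kwargs": {"motion": [0.06,-0.9,0,0,0,0,1,0.06,-0.9,0,0,0,0,1,0.06,-0.9,0,0,0,0,1,0.06,-0.9,0,0,0,0,1,0,0,0.5,0,0,0,1]}}

```text
t: 5.12
eef_pos: [0.4677, -0.0614, 0.2942]
tool_rot: [-0.0, 0.993, -0.115, 0.001]
contact_force: [0.7, 0.6, -0.1]
gripper_width: 0.0
grasp_force: 0.0
```

Call:
{"fn": "servo_tool", "kwargs": {"motion": [0,0,1,0,0,0,1,0,0,1,0,0,0,1,0,0,1,0,0,0,1,0,0,1,0,0,0,1,0,0,0.8,0,0,0,1]}}

```text
t: 5.75
eef_pos: [0.4661, -0.0638, 0.1965]
tool_rot: [0.0, 0.993, -0.117, -0.001]
contact_force: [-0.6, -0.3, -0.1]
gripper_width: 0.002
grasp_force: 0.0
```

Run:
```python
from h import *
im=bot.read_camera("side")[:,:,::-1].copy(); o=bot.get_obs(); print(o["eef_pos"],o["t"])
t=o["eef_pos"]-[0,0,.073]
print(proj("side",[t]),proj("top",[t]))
a=cv2.resize(im[190:320,210:410],None,fx=3.9,fy=3.9,interpolation=cv2.INTER_CUBIC)
cv2.imwrite("pics/s2.png",a)
```

```text
[ 0.46515587 -0.06374139  0.19486533] 5.8
[[273.62328651 230.25249762]] [[370.73957181 276.48596181]]
```

View pics/s2.png

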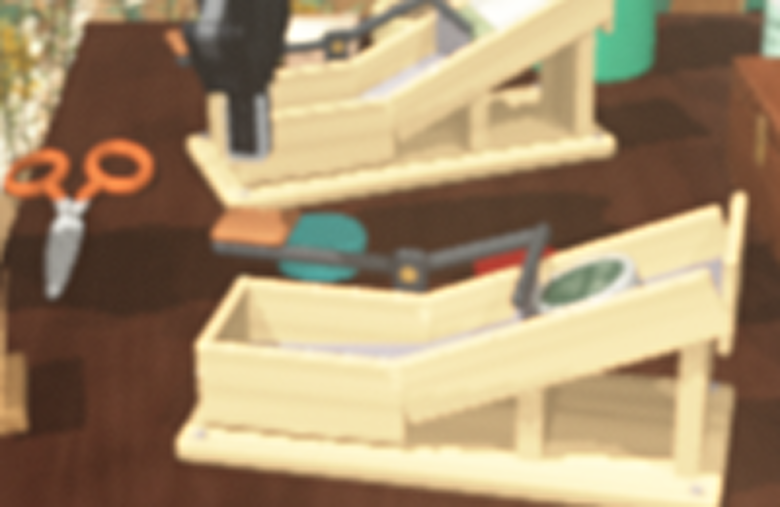

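The side crop shows the closed fingertips at (250,155), right above the paddle at (255,222). The tin, at (585,285), is still behind the gate.

Call:
{"fn": "servo_tool", "kwargs": {"motion": [0.1,-0.3,0.4,0,0,0,1,0,0,0.5,0,0,0,1,0,0,0.5,0,0,0,1,0,0,0.5,0,0,0,1,0,0,0,0,0,0,1]}}

```text
t: 6.42
eef_pos: [0.4699, -0.0576, 0.1591]
tool_rot: [0.0, 0.993, -0.117, -0.001]
contact_force: [1.4, -0.6, 0.7]
gripper_width: 0.001
grasp_force: 0.0
```

Call:
{"fn": "servo_tool", "kwargs": {"motion": [0.05,0,0.4,0,0,0,1,0.05,0,0.4,0,0,0,1,0.05,0,0.4,0,0,0,1,0,0,0.3,0,0,0,1,0,0,0,0,0,0,1]}}

```text
t: 7.05
eef_pos: [0.4736, -0.0583, 0.1296]
tool_rot: [-0.0, 0.993, -0.117, 0.0]
contact_force: [-0.9, 0.7, 2.3]
gripper_width: 0.004
grasp_force: 1.1
```

Contact confirmed (2.3 N), with the tip at z≈0.057. I'll press a little further and hold.

Call:
{"fn": "servo_tool", "kwargs": {"motion": [0,0,0.25,0,0,0,1,0,0,0,0,0,0,1,0,0,0,0,0,0,1,0,0,0,0,0,0,1,0,0,0,0,0,0,1]}}

```text
t: 7.68
eef_pos: [0.4735, -0.0583, 0.1251]
tool_rot: [-0.0, 0.993, -0.117, 0.0]
contact_force: [0.4, -0.3, 3.2]
gripper_width: 0.001
grasp_force: 1.1
```

Call:
{"fn": "servo_tool", "kwargs": {"motion": [0,0,0,0,0,0,1,0,0,0,0,0,0,1,0,0,0,0,0,0,1,0,0,0,0,0,0,1,0,0,0,0,0,0,1]}}

```text
t: 8.3
eef_pos: [0.4734, -0.0582, 0.1249]
tool_rot: [-0.0, 0.993, -0.117, 0.0]
contact_force: [0.3, -0.6, 2.8]
gripper_width: -0.001
grasp_force: 1.0
```

Run:
```python
from h import *
im=bot.read_camera("side")[:,:,::-1].copy()
cv2.imwrite("pics/s3.png",cv2.resize(im[190:320,210:410],None,fx=3.9,fy=3.9,interpolation=cv2.INTER_CUBIC))
```

```text
(no output)
```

View pics/s3.png

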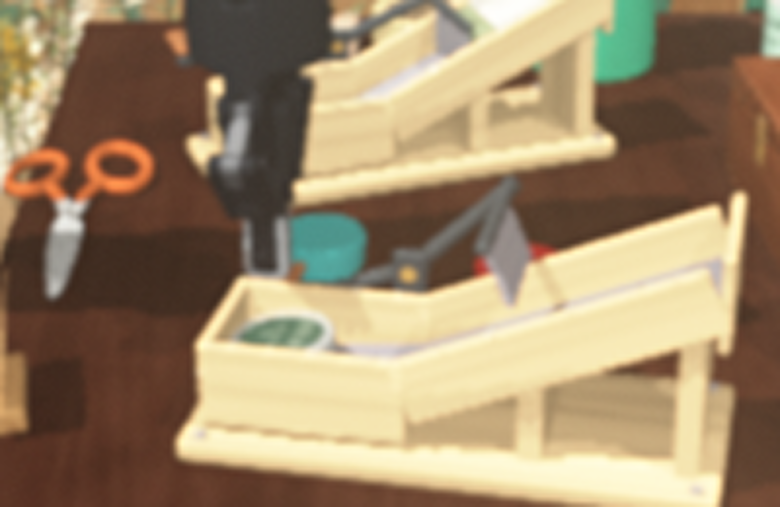

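The gate is up at (505,260), and the tin lies in the tray at (285,335) against the front wall. I'll let the paddle up gently and retreat upward.

Call:
{"fn": "servo_tool", "kwargs": {"motion": [0,0,-0.4,0,0,0,1,-0.05,0,-0.4,0,0,0,1,-0.05,0,-0.4,0,0,0,1,-0.05,0,-0.4,0,0,0,1,0,0,-0.4,0,0,0,1]}}

```text
t: 8.98
eef_pos: [0.4705, -0.0577, 0.1656]
tool_rot: [0.0, 0.993, -0.117, 0.0]
contact_force: [0.3, 0.2, -0.4]
gripper_width: 0.003
grasp_force: 0.0
```

Call:
{"fn": "servo_tool", "kwargs": {"motion": [0,0,-0.6,0,0,0,1,0,0,-1,0,0,0,1,0,0,-1,0,0,0,1,0,0,-1,0,0,0,1,0,0,-1,0,0,0,1]}}

```text
t: 9.6
eef_pos: [0.4703, -0.0576, 0.2581]
tool_rot: [-0.0, 0.993, -0.117, 0.0]
contact_force: [-0.1, -0.0, -0.2]
gripper_width: -0.0
grasp_force: 0.0
```

Call:
{"fn": "servo_tool", "kwargs": {"motion": [0,0,-0.5,0,0,0,1,0,0,0,0,0,0,1,0,0,0,0,0,0,1,0,0,0,0,0,0,1,0,0,0,0,0,0,1]}}

```text
t: 10.22
eef_pos: [0.4703, -0.0576, 0.2664]
tool_rot: [0.0, 0.993, -0.117, -0.0]
contact_force: [0.2, 0.7, -0.3]
gripper_width: 0.0
grasp_force: 0.0
```

Run:
```python
from h import *
im=bot.read_camera("side")[:,:,::-1].copy();print(bot.get_obs()["t"])
cv2.imwrite("pics/s4.png",cv2.resize(im[190:320,210:410],None,fx=3.9,fy=3.9,interpolation=cv2.INTER_CUBIC))
```

```text
10.275
```

View pics/s4.png

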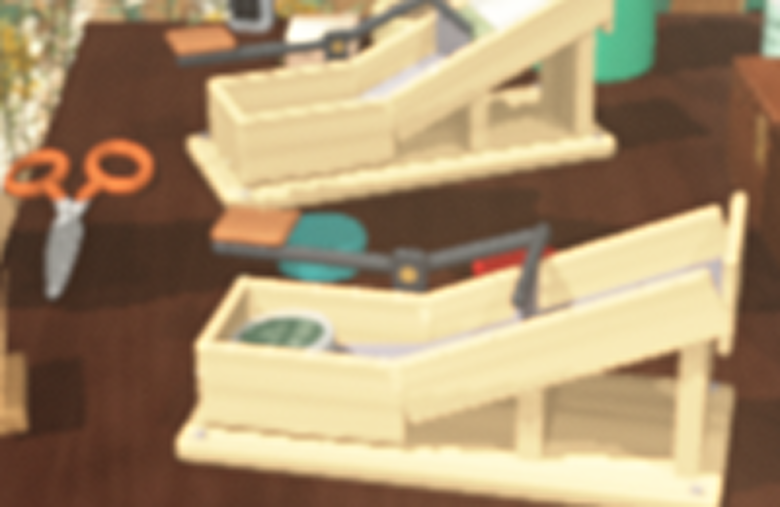

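The paddle is level again at (255,225), the gate is shut at (530,275), the tin is in the tray at (285,335), and the soap dispenser is unchanged.

```bash
python3 -c "
from station import bot
print(bot.hand_in())"
```

```text
the job is handed in; nothing more can be done
None
```

The balm tin lies in its tray with the gate shut again, the soap's dispenser was left shut and untouched, and the job was handed in about 10 s into the 38 s limit.

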